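# Snap the tube lamp into its charging dock

### The arm

A 6-joint arm with a two-finger parallel gripper is mounted at the origin on a cart in front of the work surface, level with it; the furniture and walls round the work are solid. World frame = base frame: x ahead of the robot, y to its left, z up, the work surface at z = 0. Lengths are in mm, angles in rad, forces in N, time in s.
With the tool pointing down it reaches from about 350 to 950 mm from the base axis. Payload 17.4 kg.
Tool frame: the origin (TCP) lies at the very end of the fingers, on their centre line; the grasp point (between the pads) lies 19 mm behind it (arm.grasp_offset is the distance from the TCP to the grasp point, in mm); z points along the fingers, y is the line along which they close (so a half turn about z gives the same grasp; the last joint's range is limited). The gripper opens to 93 mm and grips with 3 to 60 N. Pads are 15 mm wide; open, the fingers measure 128 mm over their backs; the gripper's body (75 mm by 188 mm) begins 65 mm behind the grasp point.
Start: joints at [1.094, 0.116, 1.442, -0, 1.584, -0.038], TCP at [286.784, 611.054, 218.646] pointing down, gripper open.
Joint ranges: [-2.83, 2.83], [-0.83, 2.19], [0.07, 2.5], [-1.14, 4.28], [0.01, 3], [-2.97, 2.97]. Speed limits (rad/s): [1.89, 1.89, 2.22, 3.14, 3.14, 3.14].

### API

Orientations are given as [roll, pitch, yaw] about the fixed x, y, z axes, in that order (R = Rz(yaw) Ry(pitch) Rx(roll)).
In Python, from plant import arm gives the robot as it stands.
- The arm moves only by the tool arm_command, never from a script. Its argument "moves" is a list of rows, each a list of 7 numbers: the closure in counts, from 0 (fully open) to 255 (shut), then the shift along the tool's x, y, z in m, then the turn, a rotation vector about the tool's x, y, z in degrees. A call has 1 to 12 rows; each row shifts and turns the commanded pose from where the row before left it, along the tool's axes as they then stand; what a row does not reach is not made up. A row lasts 1/8 s, in which the tool goes at most 62.5 mm and 10.7 degrees, less where a joint would pass 70% of its speed; a pose out of reach is approached as far as the arm can. A call is refused whole if a number of a shift passes 0.0625 or a number of a turn 10.7, either way. A call with a gripper value outside its range is refused whole. The fingers move at their own pace and stop on an object; the grip force is fixed at half the most. Time passes only in rows, so rows that do not move let the fingers close. It gives the time, the measured TCP pose, the force, the opening and the grip force at its end, in the units of the state.
- arm.read_state(): the state, without advancing time (a new reading comes with each control period).
- arm.get_image(name): name is "scene" or "side" or "wrist"; returns a dict with "img" (384x512x3 uint8, blue, green, red), "fx", "fy", "cx", "cy" (pixels), "dist" ([k1, k2, p1, p2, k3] as OpenCV has them; the pictures are not rectified), "R" (3x3) and "t" (3): a world point X has camera coordinates R X + t. Camera axes: x right, y down, z forward; pixel columns grow to the right and rows downward; lengths in mm; the calibration is good to about 2 mm. A picture is of the moment at which its call begins. There is no depth.
- arm.finish_job(): hands the job in; it is judged then, once.
Trained networks look in a picture, given as the dict that the camera call returned (one of the last four; its "shot" number tells which), for a name from the list of things; names that differ only in an ending like _2 or _b are one class to them, and where a whole thing is asked for, a point or a joint stands for the part that bears it (a point fixed in the world has none). Each returns a list of dicts, best first, with "confidence" (0 to 1); they miss things now and then, are a little off and sometimes report something else, mostly with a low value. They report only what shows in the picture. A call takes as long as a camera call.
- arm.look_for(picture, query): "pixel" ([column, row] in pixels, amid what is visible of it).
- arm.masks_of(picture, query): "mask" (384x512 bool, what is visible of it) and "pixel" ([column, row] in pixels, amid what is visible of it).
- arm.mark_of(picture, query): "pixel" ([column, row] in pixels: a listed point, or the origin of a listed thing).
The state is a dict: "clock": time; "joint_positions": joint angles; "qd": joint speeds; "joint_efforts": joint torques, N m; "tcp_pos": TCP position; "tool_rot": TCP orientation; "wrist_force": force on the tool from outside, world axes, zero at the start; "moment": the same for the moment, N m; "finger_gap": opening from 0.0 (shut) to 1.0 (fully open); "finger_force": force on a finger pad.
Only numpy, scipy, OpenCV 4.12 (cv2) and the standard library are available. Lean on these libraries where they do the work, as an engineer would, in place of code of your own. Each camera call takes 0.05 s, during which the arm holds its last target. There are 200 camera calls.

### The job

Pick up the camper's white block-shaped lamp from the worktop and snap it into its charging dock: lay it lengthwise over the two spring clips, chamfered edges down, press it straight down until both clips have sprung back over its top edges and hold it level, and let go. The dock's head is set to a different height each time, so feel for the snap and do not push on after it: the sprung contact pad under the lamp must never take more than about 25 N. Leave the spice jar, the salt shaker and the egg timer where they stand.

Things in the scene. Friction and masses are not known exactly. Their poses are not given: they have to be found in the camera images.
- lamp_mid (a point): Centre of the lamp: loose white block, grey end caps, 34 mm wide (x), 120 long (y), 34 high (z), 0.11 to 0.22 kg, lying z up. Long sides flat and upright: grasp across x at mid-length. The lower edges of both ends are chamfered, 7 mm of length over 14 of height (underside 106 mm long); upper edges square. A half turn about z makes no difference.
- dock: Charging dock, fixed; origin under the centre of its foot (74 x 176 x 12 mm), z up, y along its length; the lamp's length goes along y, either way round. On the foot a head (bar 26 mm wide, 142 long) is set anywhere in a 22 mm range of heights, NOT reported. Head lowest: clip tops 92 mm, hook undersides 83, lamp centre 101 at first touch and 66 when home; highest: all 22 mm more.
- dock_front (a point): Mid-edge of the foot's top, -x side. The two steel spring clips stand at the head's +y and -y ends; hooks 112 mm apart at rest, flat below, rounded on top; the lamp pushes each out by 4 mm. Pressing meets 10 to 19 N over the chamfers (first 10 mm), then 4 to 10 N sliding (some 25 mm), then a drop as the clips snap, about 35 mm after first touch, the second up to 2 mm after the first.
- dock_back (a point): Mid-edge of the foot's top, +x side. Between the clips, mid-head, is a black sprung contact pad, 18 x 50 mm: it meets the lamp 4 mm before the snap, pushes back 1.5 N per mm, gives 4 mm more beyond the snap, then is hard. When let go it lifts the lamp against the hooks. Nothing else stands beside the lamp's middle: fingers can stay on its long sides.
- spice_jar: Bystander: spice jar with a red cap, 45 mm across, 106 mm high, standing; origin at its underside. Leave it.
- salt_shaker: Bystander: glass salt shaker with grey cap, 44 mm across, 90 mm high, standing; origin at its underside. Leave it.
- egg_timer: Bystander: cream round egg timer with a red grip, 62 mm across, 56 mm high; origin at its underside. Leave it.

How it is judged (in metres and radians):
On the way, in this order (a step that is already met when the one before it is completed fails the run):
1. the lamp has been lifted clear of the worktop (height (world z) of lamp_mid above 0.06 m), for 0.1 s.
2. the lamp sits level between the clips, with both clips snapped over its top edges (z of lamp_mid in the frame of dock below 0.094 m and x of lamp_mid in the frame of dock between -0.007 and 0.007 m and y of lamp_mid in the frame of dock between -0.004 and 0.004 m and angle between lamp_mid's own z axis and vertical below 0.1 rad and angle between the y axis of lamp_mid and the y axis of dock, either way round below 0.15 rad and y of clip_l_c1 in the frame of dock below 0.061 m and y of clip_r_c1 in the frame of dock above -0.061 m), for 0.3 s.
At the end, for the whole second after the job is handed in: The lamp lies level (0.1 rad) along the dock (0.15 rad), centred to 7 mm across and 4 mm along it, its centre at most 94 mm over the worktop, the hooks of both clips closed over it to about 1 mm from their rest position, released and at rest (all of step 2 and linear speed of lamp below 0.02 m/s); the robot touches nothing.
It fails at once if the lamp presses on the dock's contact pad with more than 25 N (contact force between lamp and pad_c0 above 25 N).
It fails at once if the spice jar is moved more than 25 mm (distance of spice_jar from where it was at the start of the episode above 0.025 m).
It fails at once if the salt shaker is moved more than 25 mm (distance of salt_shaker from where it was at the start of the episode above 0.025 m).
It fails at once if the egg timer is moved more than 25 mm (distance of egg_timer from where it was at the start of the episode above 0.025 m).
It also fails if it takes over 61 s, if anything falls off the work surface, if the arm or the gripper's body presses on something with over 40 N, if the wrist force passes 120 N, or if a joint passes its speed limit or range.

## Working session

There is one attempt and no reset: what is moved stays moved. The work goes in short steps, Python scripts to look and compute and a tool call to move; the robot and the scene stay as the last step left them, time stands still between calls to the robot, and variables do not carry over. Pictures are saved under pics/ and viewed, at most 10 in all, crops included, and the job is handed in when it is done.

Besides the shell and the picture viewer there is one more tool, called after "Request:" by a JSON object that holds its "method" and its "body", one argument or row to a line. arm_command: Moves the arm, as the interface text tells. Its arguments: {"type":"object","properties":{"moves":{"type":"array","items":{"type":"array","items":{"type":"number"}}}},"required":["moves"]}

```bash
mkdir -p pics; cat > h.py <<'E'
import numpy as np, cv2
from plant import arm
def K(p): return np.array([[p['fx'],0,p['cx']],[0,p['fy'],p['cy']],[0,0,1.]]),np.array(p['dist'],float)
def ray(p,px):
    k,d=K(p); n=cv2.undistortPoints(np.array([[px]],float),k,d)[0,0]
    R=np.array(p['R']);t=np.array(p['t']); v=R.T@np.array([n[0],n[1],1]); return -R.T@t, v/np.linalg.norm(v)
def tri(rs):
    A=sum(np.eye(3)-np.outer(v,v) for c,v in rs); b=sum((np.eye(3)-np.outer(v,v))@c for c,v in rs)
    X=np.linalg.solve(A,b); return X,[np.linalg.norm((np.eye(3)-np.outer(v,v))@(X-c)) for c,v in rs]
def atz(p,px,z):
    c,v=ray(p,px); return c+v*(z-c[2])/v[2]
E
python3 - <<'E'
from h import *
P={n:arm.get_image(n) for n in('scene','side','wrist')}
cv2.imwrite('pics/a.png',np.hstack([cv2.resize(P[n]['img'],(400,300)) for n in('scene','side')]))
cv2.imwrite('pics/w.png',P['wrist']['img'])
for q in('lamp_mid','dock','dock_front','dock_back','spice_jar','salt_shaker','egg_timer'):
    rs=[]
    for n in P:
        r=arm.mark_of(P[n],q)
        print(q,n,[(np.round(x['pixel']).tolist(),round(x['confidence'],2)) for x in r[:2]])
        if r and r[0]['confidence']>.4: rs.append(ray(P[n],r[0]['pixel']))
    if len(rs)>1: X,e=tri(rs); print('   ',X.round(1),np.round(e,1))
s=arm.read_state();print(s)
E
```

```text
lamp_mid scene [([292.0, 226.0], 0.88)]
lamp_mid side [([281.0, 188.0], 0.59), ([195.0, 240.0], 0.17)]
lamp_mid wrist []
    [ 5.345e+02 -5.000e-01  1.790e+01] [1.9 1.9]
dock scene [([175.0, 200.0], 0.75)]
dock side [([317.0, 283.0], 0.59)]
dock wrist [([124.0, 362.0], 0.57), ([113.0, 350.0], 0.2)]
    [475.7 277.5  -0.9] [1.6 3.2 3.3]
dock_front scene [([156.0, 201.0], 0.75)]
dock_front side [([344.0, 281.0], 0.71)]
dock_front wrist [([114.0, 351.0], 0.62)]
    [433.8 290.3  15.8] [2.3 4.9 4.2]
dock_back scene [([188.0, 191.0], 0.79)]
dock_back side [([302.0, 274.0], 0.74)]
dock_back wrist []
    [505.9 265.9  10.3] [2.4 2.4]
spice_jar scene [([277.0, 172.0], 0.58), ([377.0, 199.0], 0.57)]
spice_jar side [([194.0, 242.0], 0.91)]
spice_jar wrist []
    [720.7 161.7  -1.7] [1. 1.]
salt_shaker scene [([252.0, 166.0], 0.67)]
salt_shaker side [([196.0, 264.0], 0.98), ([282.0, 187.0], 0.47)]
salt_shaker wrist []
    [ 7.066e+02  2.298e+02 -7.000e-01] [0.2 0.2]
egg_timer scene [([156.0, 202.0], 0.67), ([375.0, 199.0], 0.58)]
egg_timer side [([303.0, 271.0], 0.66), ([198.0, 175.0], 0.57)]
egg_timer wrist []
    [473.4 289.3  13. ] [34.6 34.6]
{'clock': 1.2, 'joint_positions': array([ 1.09422693e+00,  1.16000816e-01,  1.44160064e+00,  1.54604601e-05,
        1.58400350e+00, -3.77948670e-02]), 'qd': array([-0.00071387,  0.00038704,  0.00136158, -0.00091326, -0.00013695,
        0.00053594]), 'joint_efforts': array([ 5.64717411e-03, -7.21002245e+01, -6.22774386e+01,  7.81890471e-02,
        1.83682912e-02, -3.69453289e-05]), 'tcp_pos': array([286.76324748, 611.0628183 , 218.64519119]), 'tool_rot': array([-3.14158095e+00, -1.59126138e-05,  2.70281833e+00]), 'wrist_force': array([ 0.26227785, -0.12746744, -0.4550889 ]), 'moment': array([ 0.05258576,  0.03030583, -0.06015688]), 'finger_force': 0.0, 'finger_gap': 0.9998873469603801}
```

View pics/a.png

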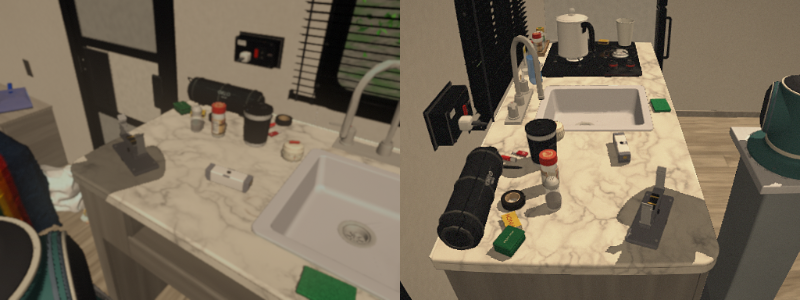

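```bash
python3 - <<'E'
from h import *
P={n:arm.get_image(n) for n in('scene','side')}
for n in P:
    r=arm.masks_of(P[n],'lamp_mid')
    for x in r[:2]:
        m=x['mask'].astype(np.uint8); c=max(cv2.findContours(m,0,2)[0],key=len)
        q=cv2.approxPolyDP(c,3,True)[:,0]
        print(n,x['confidence'],m.sum(),q.tolist()); print([atz(P[n],a,34)[:2].round().tolist() for a in q])
E
```

```text
scene 0.62 1316 [[263, 216], [265, 229], [311, 246], [323, 230], [321, 225], [272, 209]]
[[506.0, 52.0], [475.0, 24.0], [483.0, -71.0], [537.0, -67.0], [549.0, -56.0], [537.0, 51.0]]
side 0.93 615 [[274, 169], [279, 205], [292, 206], [295, 197], [287, 174]]
[[550.0, -63.0], [543.0, 84.0], [515.0, 88.0], [506.0, 54.0], [520.0, -40.0]]
```

The pictures show the lamp at about (292,226) in scene and the dock at (175,200). The spice jar and salt shaker stand well back, and the path to the lamp is clear. Next I plan the approach above the lamp.

```bash
cat >> h.py <<'E'
def plan(x,y,z,tya,n,s=None):
    "rows (mm, deg) to TCP x,y,z with the tool y axis at world angle tya, tool down; shift then turn"
    from scipy.spatial.transform import Rotation as Ro
    s=s or arm.read_state(); p=np.array(s['tcp_pos']); R=Ro.from_euler('xyz',s['tool_rot']); G=np.array([x,y,z],float)
    c,sn=np.cos(tya),np.sin(tya); T=Ro.from_matrix(np.array([[-sn,c,0],[c,sn,0],[0,0,-1.]]))
    rv=(R.inv()*T).as_rotvec(degrees=True)/n; d=(G-p)/n; rows=[]
    for i in range(n):
        r=(R.inv().apply(d)); rows.append(r.round(1).tolist()+rv.round(2).tolist()); R=R*Ro.from_rotvec(rv,degrees=True)
    print('max shift',np.abs(rows).max(0)); [print(q) for q in rows]
E
python3 - <<'E'
from h import *
plan(534,0,200,.11,12)
p=arm.get_image('wrist');R=np.array(p['R']);print(-R.T@p['t'],R[2],p['fx'])
E
```

```text
max shift [54.9  37.3   1.6   0.    0.    4.88]
[-40.3, -37.3, 1.6, 0.0, -0.0, 4.88]
[-43.3, -33.8, 1.6, 0.0, -0.0, 4.88]
[-46.0, -30.0, 1.6, 0.0, -0.0, 4.88]
[-48.4, -26.0, 1.6, 0.0, -0.0, 4.88]
[-50.4, -21.7, 1.6, 0.0, -0.0, 4.88]
[-52.1, -17.4, 1.6, 0.0, -0.0, 4.88]
[-53.4, -12.9, 1.6, 0.0, -0.0, 4.88]
[-54.3, -8.3, 1.6, 0.0, -0.0, 4.88]
[-54.8, -3.6, 1.6, 0.0, -0.0, 4.88]
[-54.9, 1.0, 1.6, 0.0, -0.0, 4.88]
[-54.6, 5.7, 1.6, 0.0, -0.0, 4.88]
[-54.0, 10.3, 1.6, 0.0, -0.0, 4.88]
[224.77739162 640.66513066 386.21334527] [ 0.22530991 -0.10642234 -0.9684574 ] 288.2264482159281
```

Request:
{"method": "arm_command", "body": {
  "moves": [
    [0,-0.04,-0.037,0.0016,0,0,4.9],
    [0,-0.043,-0.034,0.0016,0,0,4.9],
    [0,-0.046,-0.03,0.0016,0,0,4.9],
    [0,-0.048,-0.026,0.0016,0,0,4.9],
    [0,-0.05,-0.022,0.0016,0,0,4.9],
    [0,-0.052,-0.017,0.0016,0,0,4.9],
    [0,-0.053,-0.013,0.0016,0,0,4.9],
    [0,-0.054,-0.008,0.0016,0,0,4.9],
    [0,-0.055,-0.004,0.0016,0,0,4.9],
    [0,-0.055,0.001,0.0016,0,0,4.9],
    [0,-0.055,0.006,0.0016,0,0,4.9],
    [0,-0.054,0.01,0.0016,0,0,4.9]
  ]
}}

```text
clock: 2.95
tcp_pos: [531.6, -1.4, 199.7]
tool_rot: [3.141, 0.0, 1.674]
wrist_force: [1.0, 1.1, 0.2]
finger_gap: 1.003
finger_force: 0.0
```

```bash
python3 - <<'E'
from h import *
s=arm.read_state();print(s['clock'],s['tcp_pos'].round(1),s['tool_rot'].round(3))
p=arm.get_image('wrist');cv2.imwrite('pics/w2.png',p['img'])
sc=arm.get_image('scene'); si=arm.get_image('side'); rs=[]
for n,q in(('w',p),('sc',sc),('si',si)):
    r=arm.mark_of(q,'lamp_mid')
    if r: print(n,r[0]['pixel'],r[0]['confidence'],atz(q,r[0]['pixel'],17).round(1)); rs.append(ray(q,r[0]['pixel']))
print(tri(rs))
for x in arm.masks_of(p,'lamp_mid')[:1]:
    c=max(cv2.findContours(x['mask'].astype(np.uint8),0,2)[0],key=len); q=cv2.approxPolyDP(c,4,True)[:,0]
    print(q.tolist()); print([atz(p,a,34)[:2].round(1).tolist() for a in q])
    m=cv2.minAreaRect(np.array([atz(p,a,34)[:2] for a in c[:,0]],np.float32)); print(m)
E
```

```text
2.95 [531.6  -1.4 199.7] [3.141 0.    1.674]
w [255.4, 181.8] 0.83 [527.3  -2.   17. ]
sc [290.3, 229.2] 0.82 [521.4  -4.2  17. ]
si [281.8, 189.8] 0.73 [533.1   1.3  17. ]
(array([529.14076376,  -2.27928079,  12.86697353]), [np.float64(1.9072585250529996), np.float64(2.6453186897728775), np.float64(3.989044674673515)])
[[244, 135], [246, 234], [269, 234], [271, 135]]
[[508.9, 53.7], [522.2, -65.1], [550.4, -62.1], [539.3, 56.9]]
((530.9759521484375, -3.6088104248046875), (34.27046585083008, 121.08171081542969), 7.477214336395264)
```

View pics/w2.png

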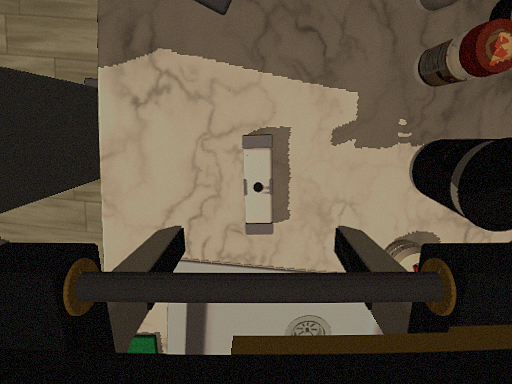

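Lamp at px (244–271, 135–234): 34 x 121 mm, centre about (530.5, -3.5), turned 0.10 rad and already aligned with the tool. Going down to grasp.

Request:
{"method": "arm_command", "body": {
  "moves": [
    [0,-0.002,-0.0014,0.05,0,0,0],
    [0,0,0,0.05,0,0,0],
    [0,0,0,0.05,0,0,0],
    [0,0,0,0.03,0,0,0],
    [0,0,0,0.0155,0,0,0],
    [0,0,0,0,0,0,0],
    [255,0,0,0,0,0,0],
    [255,0,0,0,0,0,0],
    [255,0,0,0,0,0,0],
    [255,0,0,0,0,0,0],
    [255,0,0,0,0,0,0]
  ]
}}

```text
clock: 4.68
tcp_pos: [530.0, -1.7, 4.0]
tool_rot: [3.142, 0.0, 1.676]
wrist_force: [0.0, -0.8, -0.1]
finger_gap: 0.51
finger_force: 0.0
```

Request:
{"method": "arm_command", "body": {
  "moves": [
    [255,0,0,0,0,0,0],
    [255,0,0,0,0,0,0],
    [255,0,0,0,0,0,0],
    [255,0,0,0,0,0,0],
    [255,0,0,0,0,0,0]
  ]
}}

```text
clock: 5.3
tcp_pos: [530.0, -1.7, 3.9]
tool_rot: [-3.142, 0.0, 1.677]
wrist_force: [-0.5, -0.4, -0.6]
finger_gap: 0.364
finger_force: 29.9
```

Request:
{"method": "arm_command", "body": {
  "moves": [
    [255,0,0,-0.01,0,0,0],
    [255,0,0,-0.02,0,0,0],
    [255,0,0,-0.035,0,0,0],
    [255,0,0,-0.045,0,0,0],
    [255,0,0,-0.045,0,0,0],
    [255,0,0,-0.035,0,0,0],
    [255,0,0,-0.01,0,0,0],
    [255,0,0,0,0,0,0]
  ]
}}

```text
clock: 6.3
tcp_pos: [530.0, -1.7, 204.1]
tool_rot: [3.141, 0.0, 1.677]
wrist_force: [-0.1, -0.0, -2.3]
finger_gap: 0.364
finger_force: 29.9
```

```bash
python3 - <<'E'
from h import *
plan(432,168,200,-.32,6)
E
```

```text
max shift [2.98e+01 2.28e+01 7.00e-01 1.00e-02 0.00e+00 4.07e+00]
[29.8, -13.3, 0.7, 0.01, -0.0, 4.07]
[28.8, -15.3, 0.7, 0.01, -0.0, 4.07]
[27.7, -17.3, 0.7, 0.01, -0.0, 4.07]
[26.4, -19.3, 0.7, 0.01, -0.0, 4.07]
[24.9, -21.1, 0.7, 0.01, -0.0, 4.07]
[23.4, -22.8, 0.7, 0.01, -0.0, 4.07]
```

Request:
{"method": "arm_command", "body": {
  "moves": [
    [255,0.03,-0.013,0,0,0,4.1],
    [255,0.029,-0.015,0,0,0,4.1],
    [255,0.028,-0.017,0,0,0,4.1],
    [255,0.026,-0.019,0,0,0,4.1],
    [255,0.025,-0.021,0,0,0,4.1],
    [255,0.023,-0.023,0,0,0,4.1],
    [255,0,0,0,0,0,0],
    [255,0,0,0,0,0,0]
  ]
}}

```text
clock: 7.3
tcp_pos: [433.0, 167.8, 202.8]
tool_rot: [-3.14, 0.001, 1.248]
wrist_force: [0.4, -0.3, -1.6]
finger_gap: 0.365
finger_force: 29.9
```

```bash
python3 - <<'E'
from h import *
s=arm.read_state();print(s['clock'],s['tcp_pos'].round(1),s['tool_rot'].round(3),s['wrist_force'])
p=arm.get_image('wrist');cv2.imwrite('pics/w3.png',cv2.resize(p['img'],(768,576)))
for q,z in(('dock',0),('dock_front',12),('dock_back',12),('lamp_mid',s['tcp_pos'][2]+13)):
    r=arm.mark_of(p,q)
    if r: print(q,r[0]['pixel'],round(r[0]['confidence'],2),atz(p,r[0]['pixel'],z).round(1))
E
```

```text
7.3 [433.  167.8 202.8] [-3.140e+00  1.000e-03  1.248e+00] [ 0.35092166 -0.33709463 -1.64798767]
dock [262.8, 84.8] 0.95 [473.6 276.    0. ]
dock_front [225.5, 85.9] 0.79 [431.1 287.4  12. ]
dock_back [294.1, 81.2] 0.9 [509. 267.  12.]
lamp_mid [259.1, 252.4] 0.63 [432.3 164.8 215.8]
```

View pics/w3.png

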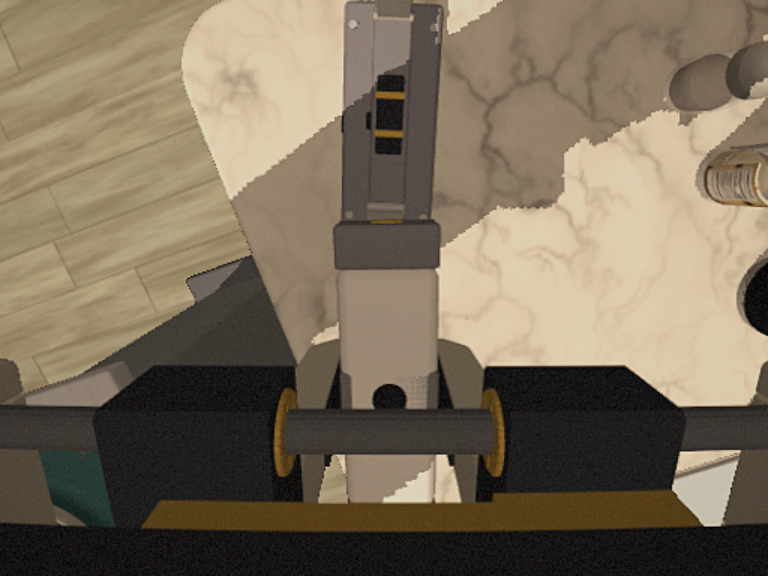

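The dock's foot runs from about (345,3) to (440,220) in the enlarged picture, with the pad at (390,113), and the lamp is held square. The far clip is cut off, so I back off and rise to see the whole dock.

Request:
{"method": "arm_command", "body": {
  "moves": [
    [255,-0.02,0,-0.02,0,0,0],
    [255,-0.03,0,-0.035,0,0,0],
    [255,-0.02,0,-0.025,0,0,0],
    [255,0,0,0,0,0,0],
    [255,0,0,0,0,0,0]
  ]
}}

```text
clock: 8.18
tcp_pos: [411.0, 101.9, 282.8]
tool_rot: [-3.141, 0.0, 1.247]
wrist_force: [0.3, 0.2, -0.8]
finger_gap: 0.364
finger_force: 29.9
```

```bash
python3 - <<'E'
from h import *
s=arm.read_state();print(s['clock'],s['tcp_pos'].round(1),s['tool_rot'].round(3))
P={n:arm.get_image(n) for n in('wrist','scene','side')};p=P['wrist']
cv2.imwrite('pics/w4.png',cv2.resize(p['img'][0:250,150:400],None,fx=2.4,fy=2.4,interpolation=cv2.INTER_CUBIC))
for q,z in(('dock',0),('dock_front',12),('dock_back',12),('lamp_mid',s['tcp_pos'][2]+13)):
    rs=[]
    for n in P:
        r=arm.mark_of(P[n],q)
        if r and r[0]['confidence']>.4: rs.append(ray(P[n],r[0]['pixel'])); print(n,q,np.round(r[0]['pixel'],1),round(r[0]['confidence'],2),atz(P[n],r[0]['pixel'],z).round(1))
    if len(rs)>1: X,e=tri(rs); print(' tri',X.round(1),np.round(e,1))
np.savez('w4.npz',**{k:p[k] for k in('img','fx','fy','cx','cy','dist','R','t')})
E
```

```text
8.175 [411.  101.9 282.8] [-3.141  0.     1.247]
wrist dock [261.   42.7] 0.79 [471.4 274.7   0. ]
scene dock [176.3 199.4] 0.65 [479.4 275.8   0. ]
side dock [316.7 284.2] 0.64 [478.2 285.7   0. ]
 tri [476.4 277.4  -3.9] [5.  4.9 3.3]
wrist dock_front [231.3  38. ] 0.8 [433.2 290.8  12. ]
side dock_front [338.1 280.5] 0.66 [440.  288.4  12. ]
 tri [436.7 289.8  13. ] [3.6 3.6]
wrist dock_back [290.2  40.1] 0.58 [510.  262.2  12. ]
scene dock_back [184.9 192.1] 0.7 [500.3 267.7  12. ]
side dock_back [300.5 272.5] 0.85 [507.6 266.9  12. ]
 tri [506.6 266.   10.5] [5.  5.9 0.9]
wrist lamp_mid [260.4 251.1] 0.79 [411.2  99.4 295.8]
scene lamp_mid [203.5  97.1] 0.91 [411.2  97.5 295.8]
side lamp_mid [350.6  97.9] 0.91 [421.  120.3 295.8]
 tri [414.1 100.  291.6] [4.  2.8 5. ]
```

View pics/w4.png

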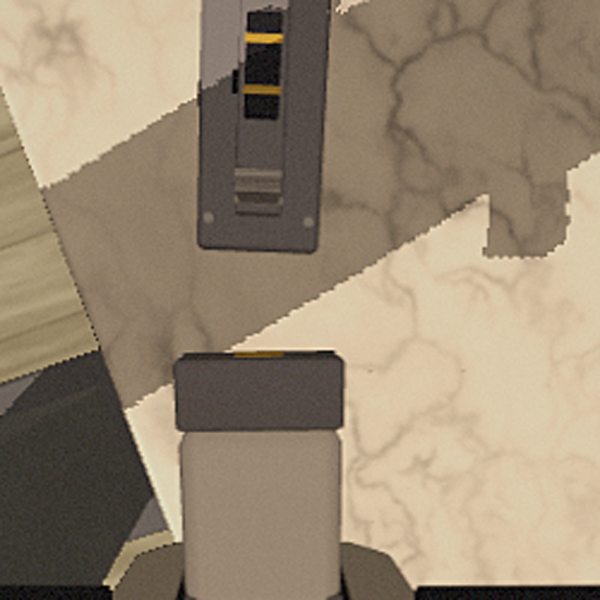

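```bash
python3 - <<'E'
from h import *
p=dict(np.load('w4.npz'))
f=lambda u,v,z: atz(p,(150+u/2.4,v/2.4),z)[:2]
a,b=f(198,249,12),f(319,252,12); l=f(203,5,12); r=f(331,5,12)
print('w',np.linalg.norm(b-a),'yaw',np.arctan2(*(b-a)[::-1]))
for q in(l-a,r-b): print('side yaw',-np.arctan2(q[0],q[1]))
y=np.mean([-np.arctan2(q[0],q[1]) for q in(l-a,r-b)]); 
for yy in(y,-.29,-.32): print('centre',yy,(a+b)/2+88*np.array([-np.sin(yy),np.cos(yy)]))
for z in(55,66,77): 
  c=[f(*q,z) for q in((247,12),(283,13),(246,117),(279,119))]; print('pad',z,np.mean(c,0),'len',np.linalg.norm(c[0]-c[2]),'w',np.linalg.norm(c[0]-c[1]),'yaw',-np.arctan2(*((c[0]+c[1]-c[2]-c[3]))))
# lamp held: front end top edge & sides
z=282.8+13+17
a,b=f(176,357,z),f(343,357,z); print('lamp end',(a+b)/2,np.linalg.norm(b-a),np.arctan2(*(b-a)[::-1]))
R=p['R'];print(-R.T@p['t'])
E
```

```text
w 73.39615620324159 yaw -0.34704836735404687
side yaw -0.3631806880259193
side yaw -0.35632832934423936
centre -0.3597545086850793 [470.64933056 277.13815773]
centre -0.29 [464.83321318 279.09709051]
centre -0.32 [467.3512747  278.30434626]
pad 55 [471.05451403 278.82338606] len 50.24174209501908 w 18.429781368576442 yaw -0.34814831162654153
pad 66 [470.01207285 275.72957022] len 48.844023232813804 w 17.91706719961988 yaw -0.3481483116265416
pad 77 [468.96963168 272.63575438] len 47.44630437060864 w 17.40435303066334 yaw -0.3481483116265405
lamp end [429.26796629 157.01372961] 32.911095700068714 -0.322895324287117
[433.58341583 167.61454311 450.40080483]
```

```bash
python3 - <<'E'
from h import *
plan(471.2,279.4,150,-.353,6)
E
```

```text
max shift [31.3   0.7  22.3   0.    0.    0.28]
[31.3, 0.1, 22.3, 0.0, -0.0, 0.28]
[31.3, -0.1, 22.3, 0.0, -0.0, 0.28]
[31.3, -0.2, 22.3, 0.0, -0.0, 0.28]
[31.3, -0.4, 22.3, 0.0, -0.0, 0.28]
[31.3, -0.5, 22.3, 0.0, -0.0, 0.28]
[31.3, -0.7, 22.3, 0.0, -0.0, 0.28]
```

Request:
{"method": "arm_command", "body": {
  "moves": [
    [255,0.031,0,0.022,0,0,0.28],
    [255,0.031,0,0.022,0,0,0.28],
    [255,0.031,0,0.022,0,0,0.28],
    [255,0.031,0,0.022,0,0,0.28],
    [255,0.031,-0.001,0.022,0,0,0.28],
    [255,0.031,-0.001,0.022,0,0,0.28],
    [255,0.0015,0,0,0,0,0],
    [255,0,0,0,0,0,0],
    [255,0,0,0,0,0,0]
  ]
}}

```text
clock: 10.05
tcp_pos: [471.1, 278.9, 153.0]
tool_rot: [3.141, -0.001, 1.217]
wrist_force: [-0.5, 0.2, -1.1]
finger_gap: 0.367
finger_force: 29.9
```

```bash
python3 - <<'E'
from h import *
s=arm.read_state();print(s['clock'],s['tcp_pos'].round(1),s['tool_rot'].round(3),s['wrist_force'].round(2))
P={n:arm.get_image(n) for n in('wrist','scene','side')};p=P['wrist']
for n in P: np.savez(f'b_{n}.npz',**{k:P[n][k] for k in('img','fx','fy','cx','cy','dist','R','t')})
w=cv2.resize(p['img'][0:250,150:400],(400,400),interpolation=cv2.INTER_CUBIC)
si=cv2.resize(P['side']['img'][190:320,270:400],(400,400),interpolation=cv2.INTER_CUBIC)
cv2.imwrite('pics/w5.png',np.hstack([w,si]))
E
```

```text
10.05 [471.1 278.9 153. ] [ 3.141e+00 -1.000e-03  1.217e+00] [-0.5   0.23 -1.15]
```

View pics/w5.png

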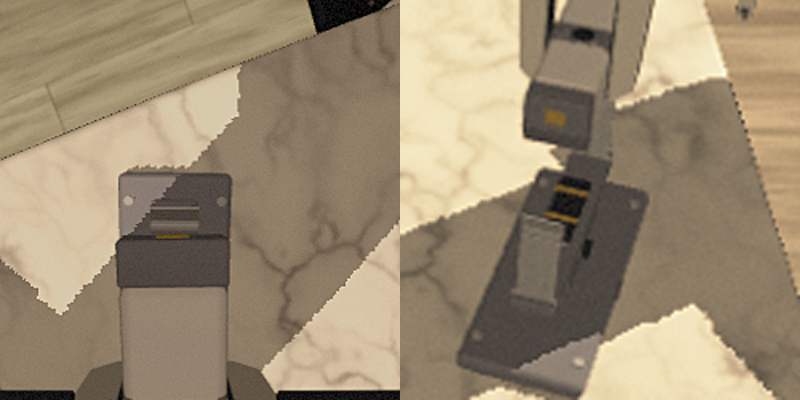

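Left: the foot's far edge at crop (119–230,174), square to the lamp's end edge at (118–229,238). Right: the lamp over the dock, with the far clip at (540,260). Computing the far edge and the residual offset.

```bash
python3 - <<'E'
from h import *
p=dict(np.load('b_wrist.npz'))
f=lambda u,v,z: atz(p,(150+u/1.6,v/1.6),z)[:2]
a,b=f(119,174,12),f(230.5,174,12); y=np.arctan2(*(b-a)[::-1]); print('w',np.linalg.norm(b-a),'yaw',y)
yy=-.353; d=np.array([-np.sin(yy),np.cos(yy)]); x=np.array([np.cos(yy),np.sin(yy)])
print('centre',(a+b)/2-88*d)
z=153+13+17
a,b=f(118,238,z),f(229.5,238,z);c=(a+b)/2-60*d; print('lamp c',c,np.linalg.norm(b-a),np.arctan2(*(b-a)[::-1]), 'rel x,y',(c-[470.4,277.3])@x,(c-[470.4,277.3])@d)
# far clip hook top edge at crop (151..198, 206) inner edge? at several z
for zz in(92,100,114):
  for v in(206,232): q=f(175,v,zz); print(zz,v,'dock x,y',((q-[470.4,277.3])@x).round(1),((q-[470.4,277.3])@d).round(1))
E
```

```text
w 71.6520677274693 yaw -0.35243392710229415
centre [470.28037078 275.88894248]
lamp c [470.35031382 277.1067021 ] 32.9576261927411 -0.35250042866176867 rel x,y 0.020203340549782352 -0.19855634420879226
92 206 dock x,y 0.5 67.7
92 232 dock x,y 0.5 55.2
100 206 dock x,y 0.5 67.8
100 232 dock x,y 0.5 55.8
114 206 dock x,y 0.5 68.0
114 232 dock x,y 0.5 56.8
```

The lamp is centred to under 1 mm and aligned. I descend to just above the highest possible touch, then feel for contact.

Request:
{"method": "arm_command", "body": {
  "moves": [
    [255,0,0,0.015,0,0,0],
    [255,0,0,0.015,0,0,0],
    [255,0,0,0.008,0,0,0],
    [255,0,0,0.003,0,0,0],
    [255,0,0,0.002,0,0,0],
    [255,0,0,0,0,0,0]
  ]
}}

```text
clock: 10.95
tcp_pos: [471.0, 279.6, 109.2]
tool_rot: [3.141, -0.0, 1.218]
wrist_force: [-0.3, 0.3, -1.2]
finger_gap: 0.367
finger_force: 29.9
```

Request:
{"method": "arm_command", "body": {
  "moves": [
    [255,0,0,0.002,0,0,0],
    [255,0,0,0.002,0,0,0],
    [255,0,0,0,0,0,0]
  ]
}}

```text
clock: 11.32
tcp_pos: [470.8, 279.4, 104.8]
tool_rot: [-3.141, 0.0, 1.218]
wrist_force: [-0.3, 0.4, -1.7]
finger_gap: 0.364
finger_force: 29.9
```

Request:
{"method": "arm_command", "body": {
  "moves": [
    [255,0,0,0.002,0,0,0],
    [255,0,0,0.002,0,0,0],
    [255,0,0,0,0,0,0]
  ]
}}

```text
clock: 11.7
tcp_pos: [470.8, 279.4, 100.7]
tool_rot: [-3.141, 0.0, 1.218]
wrist_force: [0.2, 0.9, -2.0]
finger_gap: 0.366
finger_force: 29.9
```

Request:
{"method": "arm_command", "body": {
  "moves": [
    [255,0,0,0.002,0,0,0],
    [255,0,0,0.002,0,0,0],
    [255,0,0,0,0,0,0]
  ]
}}

```text
clock: 12.08
tcp_pos: [471.0, 279.5, 97.0]
tool_rot: [3.141, -0.0, 1.218]
wrist_force: [0.8, -0.6, -0.7]
finger_gap: 0.364
finger_force: 29.9
```

Request:
{"method": "arm_command", "body": {
  "moves": [
    [255,0,0,0.002,0,0,0],
    [255,0,0,0,0,0,0]
  ]
}}

```text
clock: 12.32
tcp_pos: [471.1, 279.5, 95.2]
tool_rot: [3.141, -0.0, 1.218]
wrist_force: [-0.3, -0.2, 2.6]
finger_gap: 0.368
finger_force: 29.9
```

Request:
{"method": "arm_command", "body": {
  "moves": [
    [255,0,0,0.002,0,0,0],
    [255,0,0,0,0,0,0]
  ]
}}

```text
clock: 12.58
tcp_pos: [471.1, 279.5, 93.2]
tool_rot: [3.141, -0.0, 1.218]
wrist_force: [1.7, -0.3, 3.9]
finger_gap: 0.364
finger_force: 29.9
```

Request:
{"method": "arm_command", "body": {
  "moves": [
    [255,0,0,0.002,0,0,0],
    [255,0,0,0,0,0,0]
  ]
}}

```text
clock: 12.82
tcp_pos: [471.2, 279.6, 91.3]
tool_rot: [3.141, -0.001, 1.218]
wrist_force: [0.1, 0.3, 5.2]
finger_gap: 0.363
finger_force: 29.9
```

Request:
{"method": "arm_command", "body": {
  "moves": [
    [255,0,0,0.002,0,0,0],
    [255,0,0,0,0,0,0]
  ]
}}

```text
clock: 13.08
tcp_pos: [471.0, 279.5, 89.0]
tool_rot: [3.141, -0.0, 1.218]
wrist_force: [0.7, 0.1, 3.6]
finger_gap: 0.364
finger_force: 29.9
```

Touch came at TCP z of about 96. The force is lower than expected, so I check for slip or tilt in the grip with the wrist view.

```bash
python3 - <<'E'
from h import *
o=dict(np.load('b_wrist.npz'))['img'];p=arm.get_image('wrist');print(arm.read_state()['wrist_force'],arm.read_state()['moment'])
g=lambda i: cv2.cvtColor(i,cv2.COLOR_BGR2GRAY)
# template shift of lamp end (white/grey boundary) 
t=g(o)[165:215,222:296]; r=cv2.matchTemplate(g(p['img']),t,cv2.TM_CCOEFF_NORMED); print(cv2.minMaxLoc(r)[1::2],'was (222,165)')
w=[cv2.resize(i[60:260,180:340],(400,500),interpolation=cv2.INTER_CUBIC) for i in(o,p['img'])]
cv2.imwrite('pics/w6.png',np.hstack(w))
E
```

```text
[ 1.4030411  -1.98692659  3.4044433 ] [-0.19518973 -0.11201165 -0.05414374]
(0.8631822466850281, (222, 165)) was (222,165)
```

View pics/w6.png

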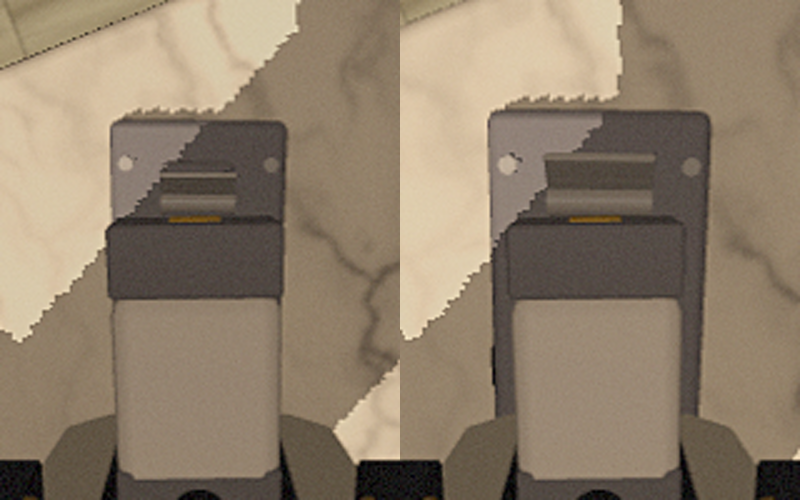

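No slip or tilt: the lamp appears in the same place in both wrist views. I press on in small steps.

Request:
{"method": "arm_command", "body": {
  "moves": [
    [255,0,0,0.002,0,0,0],
    [255,0,0,0,0,0,0]
  ]
}}

```text
clock: 13.38
tcp_pos: [470.8, 279.4, 86.7]
tool_rot: [-3.141, 0.0, 1.218]
wrist_force: [0.9, -1.3, 0.9]
finger_gap: 0.366
finger_force: 29.9
```

Request:
{"method": "arm_command", "body": {
  "moves": [
    [255,0,0,0.002,0,0,0],
    [255,0,0,0,0,0,0]
  ]
}}

```text
clock: 13.62
tcp_pos: [470.9, 279.4, 84.7]
tool_rot: [-3.141, 0.0, 1.218]
wrist_force: [0.9, -1.3, 1.9]
finger_gap: 0.361
finger_force: 29.9
```

```bash
python3 -c "
from h import *
s=arm.read_state();print(s['wrist_force'].round(2),s['moment'].round(3),s['tcp_pos'])"
```

```text
[ 0.87 -1.32  1.95] [-0.09  -0.082 -0.115] [470.85291235 279.42086706  84.72533723]
```

The force is lower than two clips should give, so I look at both clips before going on.

```bash
python3 - <<'E'
from h import *
P={n:arm.get_image(n) for n in('wrist','scene','side')}
for n in P: np.savez(f'c_{n}.npz',**{k:P[n][k] for k in('img','fx','fy','cx','cy','dist','R','t')})
a=cv2.resize(P['scene']['img'][130:240,110:220],(400,400),interpolation=cv2.INTER_CUBIC)
b=cv2.resize(P['side']['img'][190:320,270:400],(400,400),interpolation=cv2.INTER_CUBIC)
cv2.imwrite('pics/c.png',np.hstack([a,b]))
E
```

```text
(no output)
```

View pics/c.png

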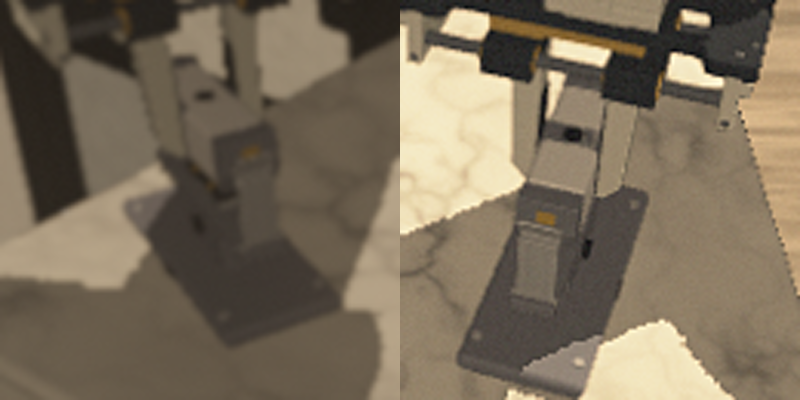

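Both clips bear on the lamp's ends (left crop at (255,190), right crop at (540,240)), and the lamp is level. The force drop 10 mm after touch fits the end of the chamfers, so the snap should come near TCP z 61. I continue in 2 mm steps.

Request:
{"method": "arm_command", "body": {
  "moves": [
    [255,0,0,0.002,0,0,0],
    [255,0,0,0.002,0,0,0],
    [255,0,0,0.002,0,0,0],
    [255,0,0,0,0,0,0]
  ]
}}

```text
clock: 14.28
tcp_pos: [470.8, 279.4, 78.5]
tool_rot: [-3.141, 0.0, 1.218]
wrist_force: [1.0, 0.3, -0.0]
finger_gap: 0.364
finger_force: 29.9
```

Request:
{"method": "arm_command", "body": {
  "moves": [
    [255,0,0,0.002,0,0,0],
    [255,0,0,0.002,0,0,0],
    [255,0,0,0.002,0,0,0],
    [255,0,0,0,0,0,0]
  ]
}}

```text
clock: 14.78
tcp_pos: [470.8, 279.4, 72.6]
tool_rot: [-3.141, 0.0, 1.218]
wrist_force: [0.9, -0.2, -0.2]
finger_gap: 0.365
finger_force: 29.9
```

Request:
{"method": "arm_command", "body": {
  "moves": [
    [255,0,0,0.002,0,0,0],
    [255,0,0,0,0,0,0]
  ]
}}

```text
clock: 15.02
tcp_pos: [470.9, 279.4, 70.7]
tool_rot: [-3.141, 0.0, 1.218]
wrist_force: [0.8, -0.7, 0.5]
finger_gap: 0.364
finger_force: 29.9
```

Request:
{"method": "arm_command", "body": {
  "moves": [
    [255,0,0,0.001,0,0,0],
    [255,0,0,0.001,0,0,0],
    [255,0,0,0,0,0,0]
  ]
}}

```text
clock: 15.4
tcp_pos: [470.9, 279.4, 68.8]
tool_rot: [-3.142, 0.0, 1.218]
wrist_force: [0.1, -0.3, 2.3]
finger_gap: 0.364
finger_force: 29.9
```

Request:
{"method": "arm_command", "body": {
  "moves": [
    [255,0,0,0.001,0,0,0],
    [255,0,0,0,0,0,0]
  ]
}}

```text
clock: 15.65
tcp_pos: [470.9, 279.4, 67.8]
tool_rot: [-3.142, 0.0, 1.218]
wrist_force: [1.4, -0.2, 2.1]
finger_gap: 0.366
finger_force: 29.9
```

Request:
{"method": "arm_command", "body": {
  "moves": [
    [255,0,0,0.001,0,0,0],
    [255,0,0,0,0,0,0]
  ]
}}

```text
clock: 15.9
tcp_pos: [470.9, 279.5, 66.8]
tool_rot: [-3.142, 0.0, 1.218]
wrist_force: [0.4, -0.3, 1.5]
finger_gap: 0.363
finger_force: 29.9
```

Request:
{"method": "arm_command", "body": {
  "moves": [
    [255,0,0,0.001,0,0,0],
    [255,0,0,0,0,0,0]
  ]
}}

```text
clock: 16.15
tcp_pos: [470.9, 279.5, 65.9]
tool_rot: [3.142, -0.0, 1.218]
wrist_force: [0.3, 0.5, 3.4]
finger_gap: 0.364
finger_force: 29.9
```

Request:
{"method": "arm_command", "body": {
  "moves": [
    [255,0,0,0.001,0,0,0],
    [255,0,0,0,0,0,0]
  ]
}}

```text
clock: 16.4
tcp_pos: [470.9, 279.5, 64.9]
tool_rot: [3.142, -0.0, 1.218]
wrist_force: [0.5, 0.5, 4.3]
finger_gap: 0.363
finger_force: 29.9
```

Request:
{"method": "arm_command", "body": {
  "moves": [
    [255,0,0,0.001,0,0,0],
    [255,0,0,0,0,0,0]
  ]
}}

```text
clock: 16.65
tcp_pos: [470.8, 279.5, 63.5]
tool_rot: [-3.141, 0.0, 1.218]
wrist_force: [0.8, -0.1, -14.5]
finger_gap: 0.365
finger_force: 30.0
```

Request:
{"method": "arm_command", "body": {
  "moves": [
    [255,0,0,0.001,0,0,0],
    [255,0,0,0,0,0,0]
  ]
}}

```text
clock: 16.9
tcp_pos: [470.8, 279.5, 63.1]
tool_rot: [-3.141, 0.0, 1.218]
wrist_force: [-2.2, 0.3, 3.2]
finger_gap: 0.363
finger_force: 30.0
```

The force reversed to -14.5 N at z 63.5, which is a snap. I look to see whether both clips closed.

```bash
python3 - <<'E'
from h import *
P={n:arm.get_image(n) for n in('wrist','side')}
s=arm.read_state();print(s['wrist_force'].round(2),s['moment'].round(3),s['tcp_pos'].round(1))
a=cv2.resize(P['wrist']['img'][100:200,210:310],(400,400),interpolation=cv2.INTER_CUBIC)
b=cv2.resize(P['side']['img'][220:310,290:380],(400,400),interpolation=cv2.INTER_CUBIC)
cv2.imwrite('pics/d.png',np.hstack([a,b]))
E
```

```text
[-1.74  0.12  4.09] [0.113 0.399 0.017] [470.8 279.5  63.1]
```

View pics/d.png

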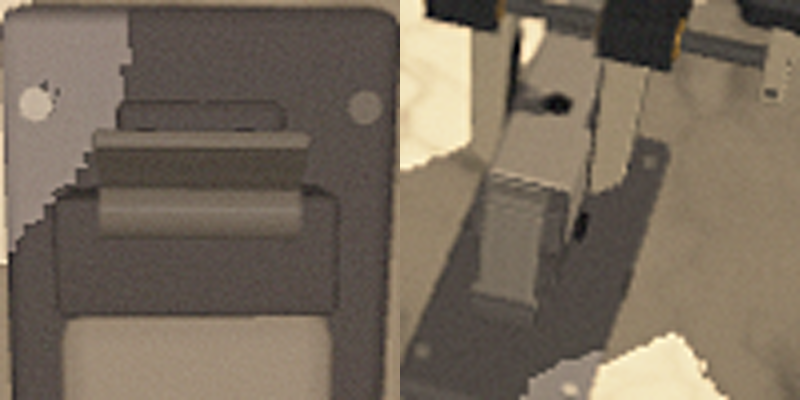

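The +y clip is over the lamp's top edge (left crop at (200,210)). Now the -y clip in the scene view.

```bash
python3 - <<'E'
from h import *
o=dict(np.load('c_scene.npz'))['img'];p=arm.get_image('scene')['img']
f=lambda i:cv2.resize(i[150:220,140:210],(400,400),interpolation=cv2.INTER_CUBIC)
cv2.imwrite('pics/e.png',cv2.convertScaleAbs(np.hstack([f(o),f(p)]),alpha=1.6))
E
```

```text
(no output)
```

View pics/e.png

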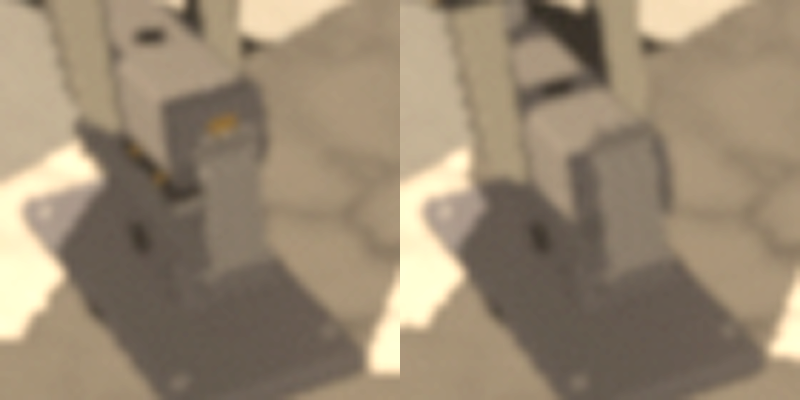

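Request:
{"method": "arm_command", "body": {
  "moves": [
    [255,0,0,0.001,0,0,0],
    [255,0,0,0,0,0,0],
    [255,0,0,0,0,0,0]
  ]
}}

```text
clock: 17.42
tcp_pos: [470.9, 279.5, 62.1]
tool_rot: [3.142, 0.0, 1.218]
wrist_force: [-2.3, -0.1, 5.5]
finger_gap: 0.362
finger_force: 30.0
```

```bash
python3 - <<'E'
from h import *
s=arm.read_state();print(s['wrist_force'].round(2),s['moment'].round(3),s['tcp_pos'].round(1))
E
```

```text
[-2.27 -0.14  5.52] [0.05  0.511 0.01 ] [470.9 279.5  62.1]
```

Pressing 1 mm further gave only the pad's 1.5 N/mm, so both clips appear free of the sides. Releasing and rising for a check.

Request:
{"method": "arm_command", "body": {
  "moves": [
    [60,0,0,0,0,0,0],
    [60,0,0,0,0,0,0],
    [0,0,0,0,0,0,0],
    [0,0,0,0,0,0,0],
    [0,0,0,0,0,0,0],
    [0,0,0,0,0,0,0],
    [0,0,0,-0.01,0,0,0],
    [0,0,0,-0.03,0,0,0],
    [0,0,0,-0.05,0,0,0],
    [0,-0.02,0,-0.06,0,0,0],
    [0,-0.04,0,-0.06,0,0,0],
    [0,-0.04,0,0,0,0,0]
  ]
}}

```text
clock: 18.92
tcp_pos: [438.6, 190.5, 268.4]
tool_rot: [3.137, -0.004, 1.219]
wrist_force: [-0.4, -0.6, -0.2]
finger_gap: 1.0
finger_force: 0.0
```

```bash
python3 - <<'E'
from h import *
s=arm.read_state();print(s['clock'],s['wrist_force'].round(2),s['tcp_pos'].round(1))
p=arm.get_image('wrist')
cv2.imwrite('pics/f.png',cv2.resize(p['img'][0:250,155:355],(480,600),interpolation=cv2.INTER_CUBIC))
np.savez('f.npz',**{k:p[k] for k in('img','fx','fy','cx','cy','dist','R','t')})
r=arm.mark_of(p,'lamp_mid');print([(x['pixel'],x['confidence'],atz(p,x['pixel'],77)) for x in r[:1]])
E
```

```text
18.925 [-0.35 -0.55 -0.2 ] [438.6 190.5 268.4]
[([258.8, 106.1], 0.93, array([470.53633948, 275.74471797,  77.        ]))]
```

View pics/f.png

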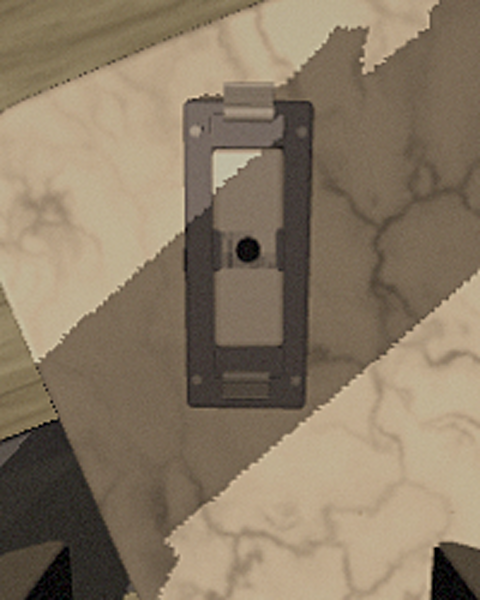

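```bash
python3 - <<'E'
from h import *
p=dict(np.load('f.npz'))
yy=-.353; d=np.array([-np.sin(yy),np.cos(yy)]); x=np.array([np.cos(yy),np.sin(yy)])
def f(u,v,z):
    q=atz(p,(155+u/2.4,v/2.4),z)[:2]-[470.4,277.3]; return (q@x).round(1),(q@d).round(1)
for z in(94,97): print(z,'white ends',f(249,148,z),f(246.5,346,z),'hooks inner far/near',f(250,119,z),f(247,372,z),'near hook other lines',f(247,384,z),f(247,398,z))
img=p['img'][145:175,255:262].mean((1,2)).round().astype(int);print(dict(zip(range(145,175),img.tolist())))
img=p['img'][28:64,256:262].mean((1,2)).round().astype(int);print(dict(zip(range(28,64),img.tolist())))
s=arm.get_image('side')
for n in('scene','side'):
    q=arm.get_image(n); r=arm.mark_of(q,'lamp_mid'); print(n,[(x['pixel'],x['confidence'],atz(q,x['pixel'],77).round(1)) for x in r[:1]])
E
```

```text
94 white ends (np.float64(0.5), np.float64(44.8)) (np.float64(-0.6), np.float64(-45.3)) hooks inner far/near (np.float64(0.9), np.float64(57.2)) (np.float64(-0.3), np.float64(-57.9)) near hook other lines (np.float64(-0.3), np.float64(-63.8)) (np.float64(-0.3), np.float64(-70.8))
97 white ends (np.float64(0.5), np.float64(44.2)) (np.float64(-0.6), np.float64(-45.1)) hooks inner far/near (np.float64(0.9), np.float64(56.5)) (np.float64(-0.3), np.float64(-57.6)) near hook other lines (np.float64(-0.3), np.float64(-63.5)) (np.float64(-0.3), np.float64(-70.4))
{145: 57, 146: 61, 147: 60, 148: 60, 149: 60, 150: 59, 151: 59, 152: 60, 153: 59, 154: 61, 155: 80, 156: 92, 157: 79, 158: 69, 159: 58, 160: 71, 161: 68, 162: 67, 163: 70, 164: 68, 165: 77, 166: 45, 167: 59, 168: 52, 169: 46, 170: 92, 171: 108, 172: 105, 173: 105, 174: 104}
{28: 161, 29: 160, 30: 158, 31: 159, 32: 159, 33: 164, 34: 131, 35: 143, 36: 117, 37: 107, 38: 109, 39: 108, 40: 109, 41: 112, 42: 107, 43: 98, 44: 107, 45: 136, 46: 149, 47: 139, 48: 124, 49: 96, 50: 75, 51: 101, 52: 106, 53: 107, 54: 106, 55: 104, 56: 105, 57: 106, 58: 105, 59: 108, 60: 103, 61: 63, 62: 133, 63: 162}
scene [([169.4, 174.6], 0.9, array([462.1, 266.1,  77. ]))]
side [([323.3, 252.5], 0.73, array([472.1, 283.8,  77. ]))]
```

Both hooks overlap the lamp's ends equally: their inner edges are at +57 and -57.6 mm, and the lamp's ends at about ±60. The lamp is centred and released, so I hand the job in.

```bash
python3 -c "
from h import *
print(arm.finish_job())"
```

```text
the job is handed in; nothing more can be done
None
```

I snapped the lamp into its dock, released it and handed the job in at about 19 s. The final view shows both clips over its top edges and the lamp centred to about 1 mm, but the hand-in returned no verdict.

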